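Right the fallen pedestal and put the weights on show

TASK

The small wooden display pedestal has fallen over on the desk. Tip it upright over the edge of its own square foot, without picking it up off the desk; then lift the knobbed nest of brass weights over the front rail of the little shelf, draw it forward and set it down gently, upright and centred, on top of the pedestal. Leave the glass jar, the tray and the rest where they are.

Things in the scene. Friction and masses are not known exactly. Their poses are not given: they have to be found in the camera images.
- pedestal: Pale wooden pedestal, loose, about 0.3 kg, 130 mm tall: square foot 110x110x14 mm, round column 26 mm thick on its centre, square top plate 70x70x8 mm. Origin: centre of the foot's underside; z along the column, foot to top; x, y along the foot's sides. Starts lying on an edge of the foot and of the top plate: foot near vertical, its upper edge 110 mm up, z level but dipping 10 degrees, x pointing down.
- pedestal_top (a point): Centre of the upper face of the pedestal's 70 mm square top plate, 130 mm from the pedestal's origin along its z. The pedestal's centre of mass lies 37 mm from the underside of the foot: tipped over the foot's lower edge until the foot leans some 35 degrees past vertical, it falls upright by itself.
- nest_center (a point): Nest of cup weights: one shut brass cup, loose, 0.4 to 0.65 kg, 92 mm tall. Point: on its axis half-way up, 46 mm above its flat base; z up. 54 mm thick at the base, 62 mm at the rim; flat lid 58 mm above the base; on it a stem 14 mm thick, then a round knob 24 mm thick from 68 to 92 mm above the base (middle 34 mm above this point). Starts standing on the shelf, at the left or the right place.
- shelf: Low dark wooden shelf, open above, fixed. Origin: on the desk under its centre; its front faces its -x (to the robot), y along it, z up. Board 130 mm deep by 300 mm long, upper face 40 mm above the desk. Brass rails along front and back at x = -60 and +60 mm, tops 68 mm above the desk; end cheeks 72 mm high.
- jar_center (a point): Round glass jar with a flat green glass lid, loose, 72 mm in diameter, 70 mm tall, standing on the shelf at the place next to the nest (about 150 mm away). The point is on its axis half-way up. To be left alone.
- tray: Nickel-plated open tray, 130 x 170 x 18 mm, with two copper coins in it, loose on the desk to the right. Origin: centre of its underside. To be left alone.
- counter: Cast-iron coin counter with hopper and side crank, fixed on the desk to the left: base 200 x 160 mm, 215 mm tall, crank reaching 130 mm from the middle on its +y side. Origin: centre of its underside; front faces its -x. Not used.
Mind the look-alikes: they are no part of the job. There is more than one size of the pedestal; the job needs the largest.

How it is judged:
On the way, in this order (a step that is already met when the one before it is completed fails the run):
1. the pedestal stands upright on its foot on the desk (angle between pedestal's own z axis and vertical below 0.06 rad and height (world z) of pedestal below 0.006 m and angular speed of pedestal below 0.3 rad/s), for 0.2 s.
2. the nest of weights has been lifted over the front rail and is in front of the shelf (x of nest_center in the frame of shelf below -0.095 m), for 0.1 s.
At the end, for the whole second after the job is handed in: The pedestal stands upright on the desk on its foot (within 0.06 rad), at rest; the nest of weights stands upright (within 0.08 rad) on the pedestal's top plate, its axis within 15 mm of the plate's centre (angle between pedestal's own z axis and vertical below 0.06 rad and height (world z) of pedestal below 0.006 m and linear speed of pedestal below 0.02 m/s and angle between nest_center's own z axis and vertical below 0.08 rad and horizontal distance between nest_center and pedestal_top below 0.015 m and z of nest_center in the frame of pedestal between 0.171 and 0.181 m); the robot touches nothing.
It fails at once if the pedestal is picked up off the desk (origin more than 95 mm up; tipping it over the foot's edge stays below 60 mm) (height (world z) of pedestal above 0.095 m).
It fails at once if the nest comes down on the pedestal fast, as when dropped from 15 mm or more (over 0.5 m/s within the last 10 mm) (distance between nest_center and pedestal_top below 0.056 m and linear speed of nest above 0.5 m/s).
It fails at once if the jar is shifted by more than 25 mm (distance of jar_center from where it was at the start of the episode above 0.025 m).
It fails at once if the tray is shifted by more than 25 mm (distance of tray from where it was at the start of the episode above 0.025 m).
It also fails if it takes over 56 s, if anything falls off the work surface, if the arm or the gripper's body presses on something with over 40 N, if the wrist force passes 120 N, or if a joint passes its speed limit or range.

ROBOT

A 6-joint arm with a two-finger parallel gripper is mounted at the origin on the work surface. World frame = base frame: x ahead of the robot, y to its left, z up, the work surface at z = 0. Lengths are in m, angles in rad, forces in N, time in s.
With the tool pointing down it reaches from about 0.3 to 0.85 m from the base axis. Payload 5.4 kg.
Tool frame: the origin (TCP) lies on the front face of the gripper's body, between the roots of the fingers; the fingertips stand 73 mm ahead of it and the grasp point (between the pads) lies 54 mm ahead of it; z points along the fingers, y is the line along which they close (so a half turn about z gives the same grasp; the last joint's range is limited). The gripper opens to 85 mm and grips with 20 to 120 N. Pads are 22 mm wide; open, the fingers measure 114 mm over their backs; the gripper's body (76 mm by 85 mm) begins 54 mm behind the grasp point. The pads swing forward as they close: fully open they stand 13 mm farther back than shut.
Start: joints at [0.982, 0.158, 1.597, -0, 1.386, -0.21], TCP at [0.213, 0.534, 0.304] pointing down, gripper open.
Joint ranges: [-2.91, 2.91], [-0.94, 2.29], [0.18, 2.7], [-1.29, 4.43], [0.17, 2.64], [-3, 3]. Speed limits (rad/s): [2.57, 2.57, 3.14, 3.14, 3.14, 3.14].

INTERFACE

Orientations are given as a unit quaternion [w, x, y, z].
In Python, from workcell import manip gives the robot as it stands. The module is installed in compiled form; this text tells all that it offers.
- The arm moves only by the shell command python3 -m crank 'ROWS' [FORCE]. ROWS is JSON, a list that holds one entry, the list of rows, each a list of 7 numbers: the turn, a rotation vector about the world's x, y, z normalised to -1 to 1, where 1 is 5 degrees, then the shift along the world's x, y, z normalised to -1 to 1, where 1 is 40 mm, then the finger opening in mm, from 0 to 85.4. In form: [[[wx, wy, wz, dx, dy, dz, fingers], ...]]. A call has 1 to 10 rows; each row shifts and turns the commanded pose from where the row before left it; what a row does not reach is not made up. A row lasts 1/12 s, in which the tool goes at most 41.7 mm and 7.16 degrees, less where a joint would pass 70% of its speed; a pose out of reach is approached as far as the arm can. A call with a number of a shift or a turn outside -1 to 1 is refused whole. A call with a gripper value outside its range is refused whole. The fingers move at their own pace and stop on an object; FORCE is the grip in N (left out, the last holds). Time passes only in rows, so rows that do not move let the fingers close. It gives the time, the measured TCP pose, the force, the opening and the grip force at its end, in the units of the state.
- manip.state(): the state, without advancing time (a new reading comes with each control period).
- manip.snapshot(name): name is "scene" or "top"; returns a dict with "pixels" (420x560x3 uint8, red, green, blue), "depth" (420x560 float32, m along the optical axis (not along the pixel's ray), 0 where there is no reading), "mtx" (3x3 intrinsics, pixels), "R" (3x3) and "t" (3): a world point X has camera coordinates R X + t. Camera axes: x right, y down, z forward; pixel columns grow to the right and rows downward; lengths in m; the calibration is good to about 2 mm. A picture is of the moment at which its call begins.
- manip.job_done(): hands the job in; it is judged then, once.
Trained networks look in the newest picture that a camera, given by its name, has taken for a name from the list of things; names that differ only in an ending like _2 or _b are one class to them, and where a whole thing is asked for, a point or a joint stands for the part that bears it (a point fixed in the world has none). Each returns a list of dicts, best first, with "confidence" (0 to 1); they miss things now and then, are a little off and sometimes report something else, mostly with a low value. They report only what shows in the picture. A call takes as long as a camera call. They do not tell look-alikes from the thing itself.
- manip.masks_of(camera, thing): "region" (420x560 bool, what is visible of it) and "position" ([column, row] in pixels, amid what is visible of it).
The state is a dict: "clock": time; "joint_pos": joint angles; "qd": joint speeds; "joint_efforts": joint torques, N m; "ee_pos": TCP position; "ee_rot": TCP orientation; "force": force on the tool from outside, world axes, zero at the start; "torque": the same for the moment, N m; "width": finger opening in m; "grasp_force": force on a finger pad.
Only numpy, scipy, OpenCV 4.12 (cv2) and the standard library are available. Lean on these libraries where they do the work, as an engineer would, in place of code of your own. Each camera call takes 0.05 s, during which the arm holds its last target. There are 200 camera calls.

## Working session

There is one attempt and no reset: what is moved stays moved. The work goes in short steps, Python scripts to look and compute and a shell command to move; the robot and the scene stay as the last step left them, time stands still between calls to the robot, and variables do not carry over. Pictures are saved under pics/ and viewed, at most 13 in all, crops included, and the job is handed in when it is done.

```bash
mkdir -p pics; cat > h.py <<'E'
import numpy as np, cv2
from workcell import manip
def snap(n):
    s=manip.snapshot(n); return s
def world(s):
    d=s["depth"]; K=s["mtx"]; v,u=np.mgrid[:420,:560]
    c=np.stack([(u-K[0,2])/K[0,0]*d,(v-K[1,2])/K[1,1]*d,d],-1)
    return (c-s["t"])@s["R"]   # R^T (c-t)
E
python3 - <<'E'
from h import *
st=manip.state(); print({k:np.round(v,3) for k,v in st.items()})
ims=[]
for n in("scene","top"):
    s=snap(n); np.savez(f"{n}0.npz",**s); W=world(s); cv2.imwrite(f"pics/{n}0.png",s["pixels"][...,::-1])
    print(n,"campos",-s["R"].T@s["t"])
    for t in("pedestal","nest_center","jar_center","shelf","tray","counter"):
        for m in manip.masks_of(n,t):
            r=m["region"]&(s["depth"]>0); p=W[r]
            print(t,round(m["confidence"],2),np.round(m["position"]),r.sum(),np.round(np.percentile(p,[3,50,97],axis=0),3).tolist() if len(p) else None)
E
```

```text
{'clock': np.float64(0.0), 'joint_pos': array([ 0.982,  0.159,  1.598,  0.   ,  1.386, -0.21 ]), 'qd': array([-0.001,  0.   ,  0.   , -0.   , -0.001, -0.001]), 'joint_efforts': array([-0.0000e+00, -3.9600e+01, -3.3143e+01, -0.0000e+00,  8.0000e-03,
       -0.0000e+00]), 'ee_pos': array([0.212, 0.534, 0.303]), 'ee_rot': array([-0.   ,  0.188,  0.982, -0.001]), 'force': array([ 0.349,  0.001, -0.359]), 'torque': array([-0.01 ,  0.006, -0.032]), 'grasp_force': np.float64(0.0), 'width': np.float64(0.085)}
scene campos [1.22531437 0.74796113 0.86207551]
pedestal 0.75 [272. 184.] 654 [[0.332, -0.236, -0.001], [0.38, -0.143, 0.037], [0.411, -0.131, 0.079]]
pedestal 0.71 [313. 226.] 785 [[0.366, 0.027, -0.002], [0.431, 0.076, 0.054], [0.497, 0.171, 0.109]]
pedestal 0.6 [347. 271.] 993 [[0.477, 0.208, -0.001], [0.517, 0.298, 0.039], [0.554, 0.311, 0.081]]
nest_center 0.78 [221. 238.] 604 [[0.663, -0.066, 0.043], [0.697, -0.026, 0.093], [0.717, -0.007, 0.129]]
jar_center 0.59 [262. 256.] 857 [[0.641, 0.076, 0.04], [0.681, 0.118, 0.101], [0.703, 0.137, 0.11]]
shelf 0.59 [247. 261.] 3446 [[0.613
[... 409 characters left out ...]
destal 0.83 [260. 247.] 889 [[0.374, 0.025, -0.001], [0.42, 0.074, 0.059], [0.487, 0.167, 0.113]]
pedestal 0.72 [334. 264.] 524 [[0.333, -0.234, 0.005], [0.371, -0.153, 0.045], [0.402, -0.132, 0.085]]
jar_center 0.97 [252. 164.] 481 [[0.634, 0.074, 0.075], [0.664, 0.103, 0.11], [0.697, 0.133, 0.116]]
shelf 0.78 [274. 166.] 3656 [[0.609, -0.119, 0.035], [0.668, 0.032, 0.042], [0.735, 0.19, 0.074]]
tray 0.77 [422. 232.] 2329 [[0.412, -0.509, -0.002], [0.475, -0.429, 0.005], [0.54, -0.344, 0.02]]
counter 0.73 [122. 236.] 4597 [[0.335, 0.409, 0.019], [0.431, 0.464, 0.212], [0.514, 0.562, 0.221]]
counter 0.69 [421. 234.] 2339 [[0.41, -0.509, -0.002], [0.474, -0.427, 0.005], [0.538, -0.344, 0.02]]
```

View pics/scene0.png

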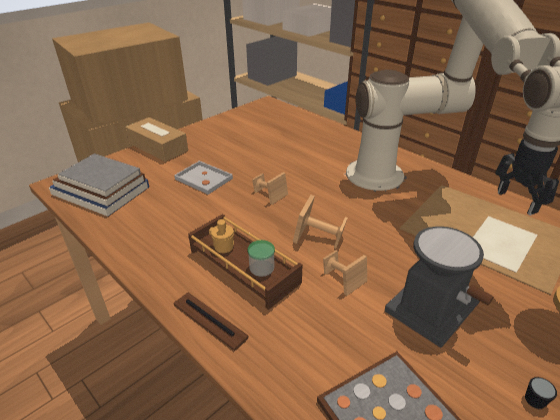

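View pics/top0.png

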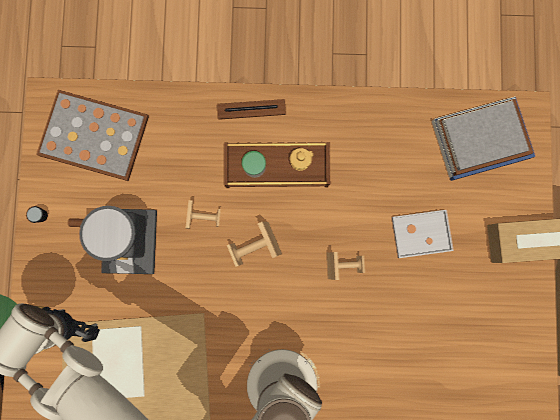

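The three pedestals are at top-image pixels (201,217), (253,245) and (334,264), and the brass nest is at (301,158). The middle pedestal is the tallest, with its upper edge about 110 mm up, so I'll check it in a close crop and fit its pose.

```bash
cat > fit.py <<'E'
from h import *
from scipy.optimize import minimize
from scipy.spatial.transform import Rotation as Ro
def sdbox(p,c,h):
    q=np.abs(p-c)-h; return np.linalg.norm(np.maximum(q,0),axis=1)+np.minimum(q.max(1),0)
def sd(p):
    a=sdbox(p,[0,0,.007],[.055,.055,.007]); b=sdbox(p,[0,0,.126],[.035,.035,.004])
    q=np.stack([np.hypot(p[:,0],p[:,1])-.013,np.abs(p[:,2]-.068)-.054],1)
    c=np.linalg.norm(np.maximum(q,0),axis=1)+np.minimum(q.max(1),0)
    return np.minimum(np.minimum(a,b),c)
def cloud(f,near):
    P=[]
    for n in("scene","top"):
        s=np.load(f) if 0 else dict(np.load(f"{n}{f}.npz")); W=world(s)
        m=(s["depth"]>0)&(W[...,2]>.006)&(np.linalg.norm(W[...,:2]-near,axis=-1)<.13)&(W[...,2]<.14)
        P.append(W[m])
    return np.vstack(P)
E
python3 - <<'E'
from fit import *
P=cloud(0,[.425,.085]); print(len(P))
best=None
for yaw in np.radians([90,110,130,60]):
    z=np.array([np.cos(yaw)*np.cos(.175),np.sin(yaw)*np.cos(.175),-np.sin(.175)])
    y=np.cross(z,[0,0,-1]);y/=np.linalg.norm(y);x=np.cross(y,z)
    R0=Ro.from_matrix(np.stack([x,y,z],1)); p0=np.r_[.41,.03,.055]
    def cost(v): 
        d=np.abs(sd(Ro.from_rotvec(v[3:]).__mul__(R0).inv().apply(P-p0-v[:3]))); return np.minimum(d,.012).mean()
    r=minimize(cost,np.zeros(6),method="Powell",options=dict(maxiter=40)); r=minimize(cost,r.x,method="Nelder-Mead",options=dict(maxiter=1500))
    if best is None or r.fun<best[0]: best=(r.fun,p0+r.x[:3],(Ro.from_rotvec(r.x[3:])*R0).as_matrix())
print(best[0],best[1].round(4));M=best[2];print(M.round(3),"top",best[1]+.13*M[:,2])
o=best[1]
for c in[(.055,.055,0),(.055,-.055,0),(-.055,.055,0),(-.055,-.055,0),(.035,.035,.13),(.035,-.035,.13)]: print(c,(o+M@c).round(3))
# nest, jar
for n in("scene","top"):
    s=dict(np.load(f"{n}0.npz"));W=world(s)
    q=W[(W[...,2]>.112)&(W[...,2]<.15)&(np.hypot(W[...,0]-.68,W[...,1]+.035)<.06)]
    print(n,"knob",q.mean(0).round(4),q.min(0).round(3),q.max(0).round(3),len(q))
    q=W[(W[...,2]>.10)&(W[...,2]<.12)&(np.hypot(W[...,0]-.67,W[...,1]-.105)<.06)]
    print(n,"jar",((q.min(0)+q.max(0))/2).round(4),q.max(0)-q.min(0),len(q))
a=cv2.imread("pics/top0.png")[135:285,180:380];b=cv2.imread("pics/scene0.png")[170:300,180:380]
cv2.imwrite("pics/crop0.png",np.vstack([cv2.resize(a,(600,300),interpolation=2)[:, :],cv2.resize(b,(600,300),interpolation=2)]))
E
```

```text
1773
0.0027176903970528724 [0.4468 0.0422 0.0562]
[[-0.908 -0.068 -0.413]
 [-0.418  0.154  0.895]
 [ 0.003  0.986 -0.169]] top [0.39320716 0.1585626  0.0342436 ]
(0.055, 0.055, 0) [0.393 0.028 0.111]
(0.055, -0.055, 0) [0.401 0.011 0.002]
(-0.055, 0.055, 0) [0.493 0.074 0.11 ]
(-0.055, -0.055, 0) [0.501 0.057 0.002]
(0.035, 0.035, 0.13) [0.359 0.149 0.069]
(0.035, -0.035, 0.13) [ 0.364  0.139 -0.   ]
scene knob [ 0.6907 -0.0329  0.1246] [ 0.675 -0.046  0.112] [ 0.701 -0.024  0.132] 76
scene jar [0.6691 0.1025 0.1064] [0.07079277 0.07232228 0.01273047] 433
top knob [ 0.6842 -0.0356  0.1307] [ 0.674 -0.046  0.117] [ 0.697 -0.025  0.137] 58
top jar [0.6665 0.1037 0.1098] [0.07143837 0.07132262 0.01817601] 455
```

View pics/crop0.png

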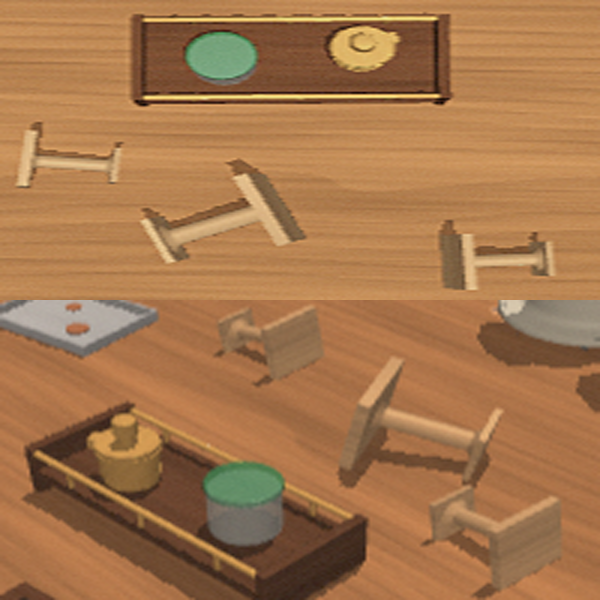

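The crop shows the middle pedestal is clearly the largest, with its foot toward (268,240) and its top plate toward (236,253) in the top image. The nest is the brass one at (301,158). I'll approach the pedestal's column with the gripper turned across it.

```bash
python3 -m crank '[[[0,0,-0.87,0.2,-0.87,0,85],[0,0,-0.87,0.2,-0.87,0,85],[0,0,-0.87,0.2,-0.87,0,85],[0,0,-0.87,0.2,-0.87,0,85],[0,0,-0.87,0.2,-0.87,0,85],[0,0,-0.87,0.57,-0.79,0,85],[0,0,-0.87,0.57,-0.79,0,85],[0,0,-0.87,0.57,-0.79,0,85],[0,0,-0.87,0.57,-0.79,0,85],[0,0,-0.87,0.57,-0.79,0,85]]]' 30
python3 -m crank '[[[-0.73,-0.34,0,0.57,-0.79,0,85],[-0.73,-0.34,0,0,0,-0.6,85],[-0.73,-0.34,0,0,0,-0.6,85],[-0.73,-0.34,0,0,0,-0.6,85],[-0.73,-0.34,0,0,0,-0.6,85],[0,0,0,0,0,-0.5,85],[0,0,0,0,0,0,85],[0,0,0,0,0,0,85]]]'
cat > s.py <<'E'
from h import *
from scipy.spatial.transform import Rotation as Ro
s=manip.state(); R=Ro.from_quat(np.roll(s["ee_rot"],-1)).as_matrix()
print(s["clock"],"tcp",s["ee_pos"].round(4),"y",R[:,1].round(3),"z",R[:,2].round(3),"gp",(s["ee_pos"]+.054*R[:,2]).round(4),"q",s["joint_pos"].round(2),"F",s["force"].round(1),"w",round(float(s["width"]),4),round(float(s["grasp_force"]),1))
E
python3 s.py
```

```text
clock: 1.53
ee_pos: [0.3673, 0.2005, 0.3043]
ee_rot: [0.0, 0.54, 0.841, 0.0]
force: [1.0, 0.7, 0.2]
width: 0.0851
grasp_force: 0.0
clock: 2.2
ee_pos: [0.3889, 0.1705, 0.1875]
ee_rot: [0.147, 0.53, 0.83, -0.095]
force: [0.1, -1.1, 1.1]
width: 0.0851
grasp_force: 0.0
2.2 tcp [0.3889 0.1705 0.1875] y [ 0.908  0.42  -0.001] z [ 0.143 -0.312 -0.939] gp [0.3967 0.1537 0.1368] q [ 0.32 -0.07  2.11 -0.39  1.1   0.07] F [ 0.1 -1.1  1.1] w 0.0851 0.0
```

```bash
python3 -m crank '[[[0,0,0,0.065,-0.155,-0.48,85],[0,0,0,0.065,-0.155,-0.48,85],[0,0,0,0.065,-0.155,-0.48,85],[0,0,0,0.065,-0.155,-0.48,85],[0,0,0,0.065,-0.155,-0.48,85],[0,0,0,0,0,0,85],[0,0,0,0,0,0,85]]]' && python3 s.py
python3 -m crank '[[[0,0,0,0,0,0,40],[0,0,0,0,0,0,40],[0,0,0,0,0,0,30],[0,0,0,0,0,0,20],[0,0,0,0,0,0,20],[0,0,0,0,0,0,20],[0,0,0,0,0,0,20],[0,0,0,0,0,0,20]]]' 30 && python3 s.py
python3 - <<'E'
from h import *
s=snap("scene");cv2.imwrite("pics/g1.png",cv2.resize(s["pixels"][150:300,230:430,::-1],(800,600)))
E
```

```text
clock: 2.78
ee_pos: [0.4034, 0.1394, 0.0931]
ee_rot: [0.148, 0.531, 0.829, -0.094]
force: [-1.0, -0.2, 0.3]
width: 0.085
grasp_force: 0.0
2.7833 tcp [0.4034 0.1394 0.0931] y [0.908 0.418 0.002] z [ 0.146 -0.312 -0.939] gp [0.4112 0.1226 0.0424] q [ 0.24  0.11  2.16 -0.46  0.86  0.11] F [-1.  -0.2  0.3] w 0.085 0.0
clock: 3.45
ee_pos: [0.4027, 0.1399, 0.0926]
ee_rot: [0.148, 0.531, 0.829, -0.094]
force: [-2.6, 1.6, 5.8]
width: 0.0248
grasp_force: 29.1
3.45 tcp [0.4027 0.1399 0.0926] y [0.908 0.419 0.002] z [ 0.146 -0.312 -0.939] gp [0.4105 0.123  0.0419] q [ 0.24  0.11  2.16 -0.46  0.86  0.11] F [-2.6  1.6  5.8] w 0.0248 29.1
```

View pics/g1.png

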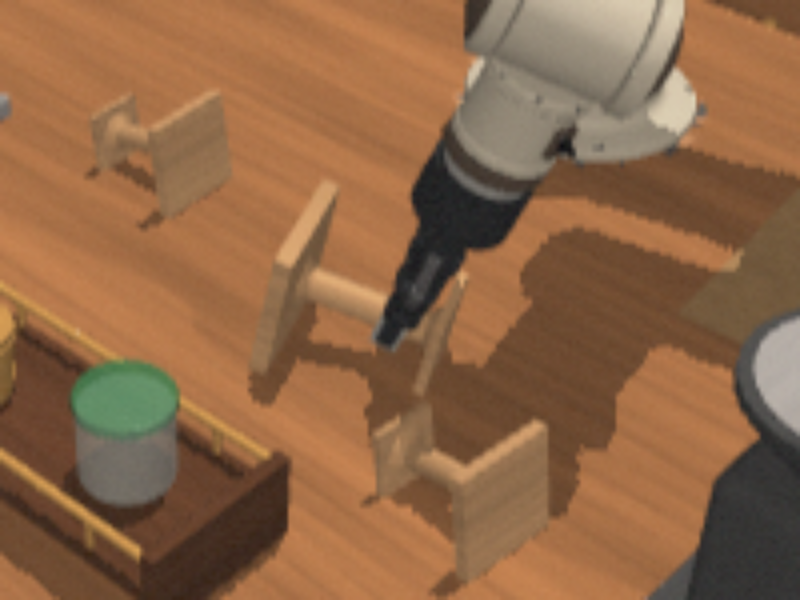

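The gripper holds the column near (390,320) in the crop, at 25 mm opening and 29 N. I'll tip it along the arc about the foot's lower edge.

```bash
python3 -m crank '[[[0.454,0.21,0,0.044,-0.096,0.122,20],[0.454,0.21,0,0.044,-0.096,0.122,20],[0.908,0.419,0,0.098,-0.212,0.225,20],[0.908,0.419,0,0.106,-0.229,0.204,20],[0.908,0.419,0,0.113,-0.244,0.181,20],[0.908,0.419,0,0.119,-0.257,0.157,20],[0.908,0.419,0,0.124,-0.269,0.132,20],[0,0,0,0,0,0,20]]]' && python3 s.py
python3 - <<'E'
from h import *
for n in("scene","top"):
    s=snap(n);np.savez(n+"1.npz",**s)
    cv2.imwrite(f"pics/t1{n}.png",cv2.resize(s["pixels"][150:300,200:400,::-1],(800,600)))
E
```

```text
clock: 4.17
ee_pos: [0.4307, 0.0807, 0.1388]
ee_rot: [-0.071, 0.539, 0.838, 0.048]
force: [0.7, -1.3, -2.4]
width: 0.0248
grasp_force: 29.6
4.1667 tcp [0.4307 0.0807 0.1388] y [0.91  0.415 0.004] z [-0.068  0.158 -0.985] gp [0.427  0.0892 0.0856] q [-0.17  0.04  2.08  0.16  1.11 -0.68] F [ 0.7 -1.3 -2.4] w 0.0248 29.6
```

View pics/t1scene.png

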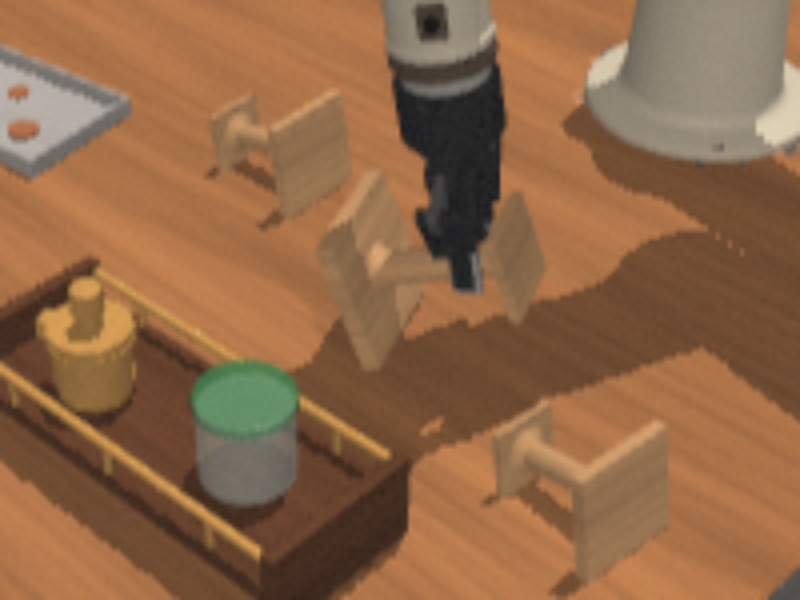

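The pedestal pivots on the foot's edge near (375,365), its column now rising about 20 degrees. I'll continue along the arc.

```bash
python3 -m crank '[[[0.908,0.419,0,0.128,-0.278,0.105,20],[0.908,0.419,0,0.132,-0.286,0.078,20],[0.908,0.419,0,0.134,-0.291,0.051,20],[0.908,0.419,0,0.136,-0.294,0.023,20],[0,0,0,0,0,0,20]]]' && python3 s.py
python3 -m crank '[[[0.908,0.419,0,0.136,-0.294,-0.006,20],[0.908,0.419,0,0.135,-0.293,-0.034,20],[0.908,0.419,0,0.133,-0.289,-0.062,20],[0.908,0.419,0,0.131,-0.283,-0.089,20],[0.908,0.419,0,0.127,-0.275,-0.116,20],[0,0,0,0,0,0,20],[0,0,0,0,0,0,20]]]' && python3 s.py
python3 - <<'E'
from h import *
for n in("scene","top"):
    s=snap(n);np.savez(n+"2.npz",**s)
    cv2.imwrite(f"pics/t2{n}.png",cv2.resize(s["pixels"][150:300,200:400,::-1],(800,600)))
E
```

```text
clock: 4.68
ee_pos: [0.4493, 0.037, 0.148]
ee_rot: [-0.22, 0.521, 0.813, 0.14]
force: [-4.3, 2.6, 9.3]
width: 0.0249
grasp_force: 30.1
4.6833 tcp [0.4493 0.037  0.148 ] y [ 0.908  0.419 -0.002] z [-0.213  0.456 -0.864] gp [0.4378 0.0617 0.1014] q [-0.38  0.21  1.94  0.36  1.4  -0.95] F [-4.3  2.6  9.3] w 0.0249 30.1
clock: 5.27
ee_pos: [0.4754, -0.0193, 0.1352]
ee_rot: [-0.39, 0.478, 0.747, 0.247]
force: [-3.2, -2.9, 5.9]
width: 0.025
grasp_force: 30.5
5.2667 tcp [ 0.4754 -0.0193  0.1352] y [ 0.907  0.421 -0.004] z [-0.347  0.743 -0.573] gp [0.4566 0.0208 0.1043] q [-0.54  0.54  1.7   0.49  1.75 -1.1 ] F [-3.2 -2.9  5.9] w 0.025 30.5
```

View pics/t2scene.png

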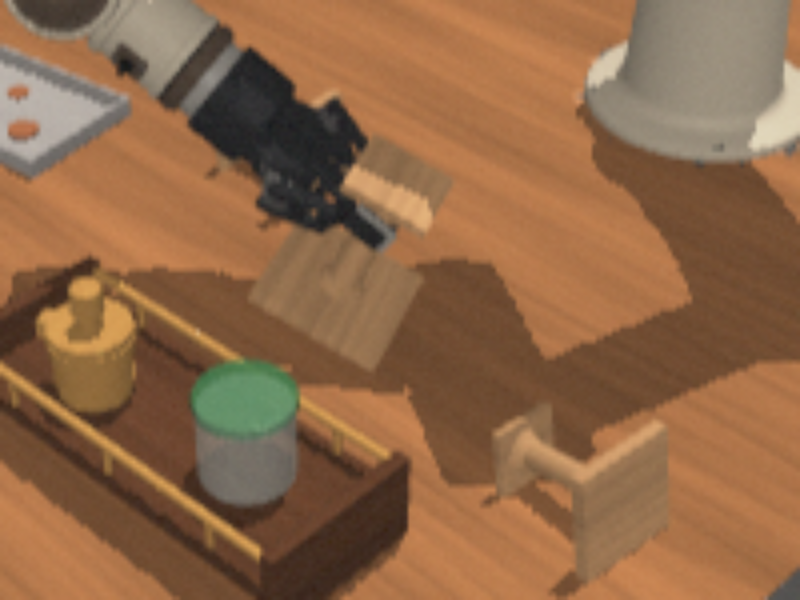

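The column is now about 65 degrees up and the foot's edge is still on the desk near (375,365). Next I'll turn it 15 degrees more and check before releasing.

```bash
python3 -m crank '[[[0.908,0.419,0,0.122,-0.265,-0.142,20],[0.908,0.419,0,0.117,-0.252,-0.167,20],[0.908,0.419,0,0.11,-0.238,-0.19,20],[0.45,0.21,0,0.052,-0.113,-0.105,20],[0,0,0,0,0,0,20],[0,0,0,0,0,0,20]]]' && python3 s.py
python3 - <<'E'
from fit import *
for n in("scene","top"):
    s=snap(n);np.savez(n+"3.npz",**s);W=world(s)
    m=(s["depth"]>0)&(W[...,2]<.075)&(W[...,2]>.008)&(np.hypot(W[...,0]-.474,W[...,1]+.016)<.085)
    q=W[m];c=q.mean(0);U,S,V=np.linalg.svd(q-c);print(n,len(q),c.round(3),S.round(3),V[2].round(3), "zrange",q[:,2].min(),q[:,2].max())
E
```

```text
clock: 5.87
ee_pos: [0.4924, -0.0535, 0.1111]
ee_rot: [-0.498, 0.435, 0.68, 0.317]
force: [1.4, -1.5, 3.4]
width: 0.025
grasp_force: 30.5
5.8667 tcp [ 0.4924 -0.0535  0.1111] y [ 0.908  0.42  -0.002] z [-0.401  0.865 -0.303] gp [ 0.4708 -0.0068  0.0948] q [-0.6   0.8   1.51  0.56  1.98 -1.14] F [ 1.4 -1.5  3.4] w 0.025 30.5
scene 871 [ 0.485 -0.007  0.02 ] [0.973 0.889 0.334] [-0.021  0.083  0.996] zrange 0.008293057994310994 0.07316902240240442
top 393 [ 0.475 -0.012  0.02 ] [0.825 0.634 0.07 ] [-0.038  0.094  0.995] zrange 0.008019463092710786 0.033091369987587084
```

```bash
python3 -m crank '[[[0.45,0.21,0,0.052,-0.113,-0.104,20],[0.7,0.32,0,0.078,-0.17,-0.165,20],[0,0,0,0,0,0,20],[0,0,0,0,0,0,35],[0,0,0,0,0,0,50],[0,0,0,0,0,0,85],[0,0,0,0,0,0,85],[0,0,0,0,0,0,85],[0,0,0,0,0,0,85]]]' && python3 s.py
python3 - <<'E'
from fit import *
for n in("scene","top"):
    s=snap(n);np.savez(n+"4.npz",**s);W=world(s)
    m=(s["depth"]>0)&(W[...,2]<.03)&(W[...,2]>.008)&(np.hypot(W[...,0]-.474,W[...,1]+.016)<.085)
    q=W[m];c=q.mean(0);U,S,V=np.linalg.svd(q-c);print(n,len(q),c.round(3),S.round(3),V[2].round(3), "zrange",q[:,2].min(),q[:,2].max())
E
```

```text
clock: 6.72
ee_pos: [0.4973, -0.0657, 0.1009]
ee_rot: [-0.534, 0.417, 0.651, 0.342]
force: [-1.1, 0.6, 0.9]
width: 0.0849
grasp_force: 0.0
6.7167 tcp [ 0.4973 -0.0657  0.1009] y [0.908 0.418 0.   ] z [-0.41   0.891 -0.197] gp [ 0.4751 -0.0176  0.0903] q [-0.62  0.89  1.44  0.59  2.07 -1.15] F [-1.1  0.6  0.9] w 0.0849 0.0
scene 691 [ 0.484 -0.007  0.012] [0.898 0.755 0.079] [-0.001  0.003  1.   ] zrange 0.008042428794064697 0.029578860516773296
top 235 [ 0.497 -0.016  0.014] [0.706 0.345 0.045] [ 0.025 -0.006  1.   ] zrange 0.008313295358398897 0.021849409669845242
```

The foot is flat to within about 1.5 degrees and the pedestal is released. I'll withdraw straight back, rise, and swing the tool down while moving over the nest.

```bash
python3 -m crank '[[[0,0,0,0.37,-0.8,0.18,85],[0,0,0,0.37,-0.8,0.18,85],[0,0,0,0.37,-0.8,0.18,85],[0,0,0,0,0,0.9,85],[0,0,0,0,0,0.9,85],[-0.908,-0.419,0,0,0,0.9,85],[-0.908,-0.419,0,0,0,0.9,85],[-0.908,-0.419,0,0,0,0.9,85],[-0.908,-0.419,0,0,0,0,85],[-0.908,-0.419,0,0,0,0,85]]]'
python3 -m crank '[[[-0.908,-0.419,0,0.3,0.3,0,85],[-0.908,-0.419,0,0.3,0.3,0,85],[-0.908,-0.419,0,0.3,0.3,0,85],[-0.908,-0.419,0,0.3,0.3,0,85],[-0.908,-0.419,0,0.3,0.3,0,85],[-0.908,-0.419,0,0.3,0.3,0,85],[-0.908,-0.419,0,0.3,0.3,0,85],[-0.908,-0.419,0,0.3,0.3,0,85],[-0.908,-0.419,0,0.3,0.3,0,85],[-0.68,-0.31,0,0.3,0.3,0,85]]]'
python3 s.py
python3 - <<'E'
from fit import *
for n in("scene","top"):
    s=snap(n);np.savez(n+"5.npz",**s);W=world(s);cv2.imwrite(f"pics/u5{n}.png",s["pixels"][...,::-1])
    for lo,hi in((.115,.14),(.008,.03)):
        m=(s["depth"]>0)&(W[...,2]<hi)&(W[...,2]>lo)&(np.hypot(W[...,0]-.474,W[...,1]+.016)<.085)
        q=W[m];
        if len(q)<5: continue
        r=cv2.minAreaRect(q[:,:2].astype(np.float32)*1000);c=q.mean(0);V=np.linalg.svd(q-c)[2];print(n,len(q),"mean",c.round(4),"rect",np.round(r[0],1),np.round(r[1],1),r[2],V[2].round(3))
    for a in("nest_center",):
        for mm in manip.masks_of(n,a): print(a,mm["confidence"],np.round(mm["position"]))
    q=W[(W[...,2]>.112)&(W[...,2]<.15)&(np.hypot(W[...,0]-.685,W[...,1]+.035)<.03)]
    print("knob",len(q), q.min(0).round(4) if len(q) else 0,q.max(0).round(4) if len(q) else 0)
E
```

```text
clock: 7.65
ee_pos: [0.5424, -0.1627, 0.3055]
ee_rot: [-0.375, 0.482, 0.754, 0.243]
force: [-0.6, 0.1, -1.0]
width: 0.0849
grasp_force: 0.0
clock: 8.48
ee_pos: [0.6621, -0.0408, 0.303]
ee_rot: [-0.034, 0.538, 0.842, 0.023]
force: [-0.2, -0.3, 0.1]
width: 0.0848
grasp_force: 0.0
8.4833 tcp [ 0.6621 -0.0408  0.303 ] y [0.908 0.42  0.002] z [-0.033  0.075 -0.997] gp [ 0.6603 -0.0367  0.2492] q [-0.27  0.41  1.3   0.06  1.49 -0.71] F [-0.2 -0.3  0.1] w 0.0848 0.0
scene 381 mean [ 0.4807 -0.0122  0.1271] rect [477.6 -15.3] [74.6 71.9] 25.66634750366211 [-0.019 -0.015 -1.   ]
scene 724 mean [ 0.4833 -0.0096  0.0123] rect [479.2 -14.6] [115.7 111.4] 24.346803665161133 [-0.001 -0.     1.   ]
nest_center 0.89 [223. 237.]
knob 77 [ 0.6769 -0.0462  0.1127] [ 0.7002 -0.0242  0.1319]
nest_center 0.69 [294. 163.]
knob 23 [ 0.6744 -0.0413  0.1139] [ 0.6865 -0.0254  0.1345]
```

View pics/u5scene.png

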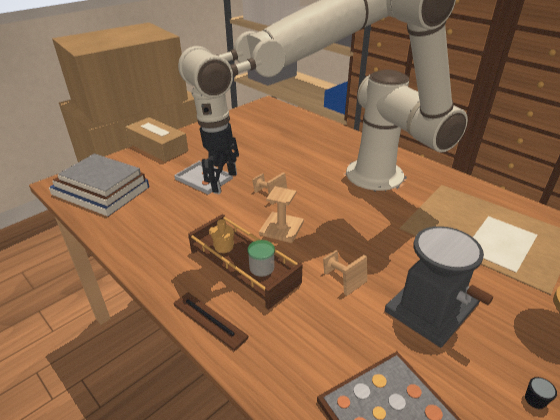

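The pedestal stands upright at about (282,212), and the nest at (222,237) and jar at (262,256) are undisturbed. I'll straighten the tool over the knob.

```bash
python3 -m crank '[[[0,0,0,0.3,0.07,0,85],[0,0,0,0.3,0.07,0,85],[0,0,0,0,0,0,85],[0,0,0,0,0,0,85]]]' >/dev/null; python3 s.py
```

```text
9.0167 tcp [ 0.6853 -0.0376  0.3016] y [ 0.909  0.418 -0.001] z [-0.037  0.079 -0.996] gp [ 0.6833 -0.0333  0.2478] q [-0.25  0.47  1.21  0.07  1.51 -0.69] F [ 0.7 -0.6  0.6] w 0.0854 0.0
```

```bash
python3 -m crank '[[[-0.45,-0.21,0,0.04,0.06,-0.6,85],[-0.45,-0.21,0,0,0,-0.6,85],[0,0,0,0,0,-0.6,85],[0,0,0,0,0,-0.2,85],[0,0,0,0,0,0,85],[0,0,0,0,0,0,85]]]' >/dev/null; python3 s.py
python3 - <<'E'
from h import *
s=snap("scene");cv2.imwrite("pics/n1.png",cv2.resize(s["pixels"][180:300,170:330,::-1],(800,600)))
E
```

```text
9.5167 tcp [ 0.6871 -0.0346  0.2228] y [0.908 0.418 0.001] z [ 0.001  0.    -1.   ] gp [ 0.6872 -0.0346  0.1688] q [-0.23  0.51  1.32  0.    1.31 -0.66] F [0.2 0.6 1.2] w 0.085 0.0
```

View pics/n1.png

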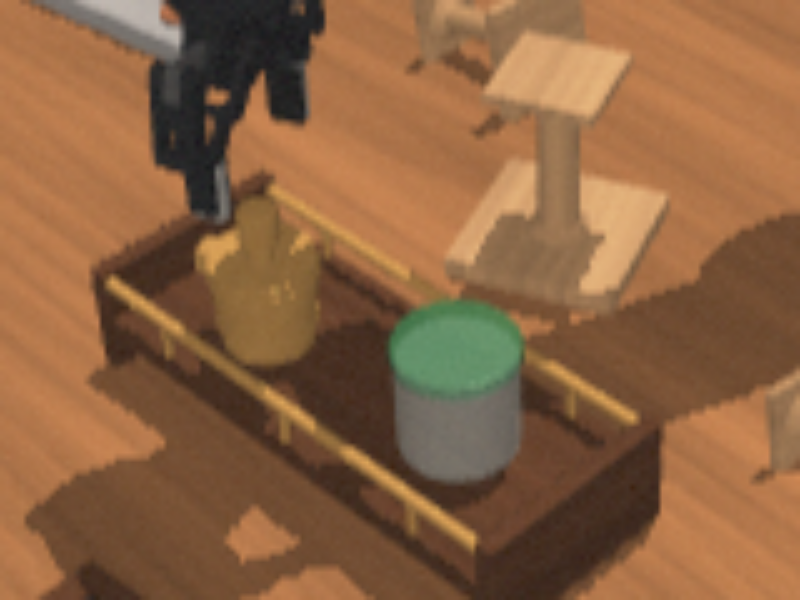

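The knob, near (260,225), lies beneath and midway between the fingertips at (205,215) and (290,120). I'll descend and close.

```bash
python3 -m crank '[[[0,0,0,0,0,-0.5,85],[0,0,0,0,0,-0.4,85],[0,0,0,0,0,-0.24,85],[0,0,0,0,0,0,70],[0,0,0,0,0,0,50],[0,0,0,0,0,0,40],[0,0,0,0,0,0,32]]]' 60 >/dev/null; python3 s.py;  python3 -m crank '[[[0,0,0,0,0,0,25],[0,0,0,0,0,0,15],[0,0,0,0,0,0,15],[0,0,0,0,0,0,15],[0,0,0,0,0,0,15]]]' >/dev/null; python3 s.py
```

```text
10.15 tcp [ 0.6882 -0.0341  0.1786] y [0.908 0.419 0.003] z [ 0.004 -0.    -1.   ] gp [ 0.6884 -0.0341  0.1246] q [-0.22  0.55  1.35  0.    1.23 -0.66] F [-0.1  0.2  0.4] w 0.0383 0.0
10.5667 tcp [ 0.687  -0.0346  0.1782] y [ 0.908  0.419 -0.   ] z [ 0.    -0.001 -1.   ] gp [ 0.6871 -0.0347  0.1242] q [-0.23  0.55  1.35 -0.    1.24 -0.66] F [-4.9 -2.8  5.1] w 0.0227 58.5
```

The knob is gripped at 22.7 mm opening and 58 N. I'll lift it and check.

```bash
python3 -m crank '[[[0,0,0,0,0,0.15,15],[0,0,0,0,0,0.35,15],[0,0,0,0,0,0.5,15],[0,0,0,0,0,0.5,15],[0,0,0,0,0,0.5,15],[0,0,0,0,0,0.5,15],[0,0,0,0,0,0.4,15],[0,0,0,0,0,0.2,15],[0,0,0,0,0,0,15],[0,0,0,0,0,0,15]]]' >/dev/null; python3 s.py
python3 -m crank '[[[0,0,0,-0.2,0.018,0,15],[0,0,0,-0.5,0.045,0,15],[0,0,0,-0.6,0.054,0,15],[0,0,0,-0.6,0.054,0,15],[0,0,0,-0.6,0.054,0,15],[0,0,0,-0.5,0.045,0,15],[0,0,0,-0.25,0.02,0,15],[0,0,0,0,0,0,15],[0,0,0,0,0,0,15],[0,0,0,0,0,0,15]]]' >/dev/null; python3 s.py
python3 - <<'E'
from h import *
for n in("scene","top"):
    s=snap(n);np.savez(n+"6.npz",**s);W=world(s)
    if n=="scene":cv2.imwrite("pics/n2.png",cv2.resize(s["pixels"][130:280,190:390,::-1],(800,600)))
    m=manip.masks_of(n,"nest_center")
    for k in m[:1]:
        q=W[k["region"]&(s["depth"]>0)];print(n,k["confidence"],len(q),q.min(0).round(3),q.max(0).round(3))
        for z in np.arange(.14,.26,.01):
            a=q[abs(q[:,2]-z)<.005]
            if len(a)>5: print(round(z,3),a.min(0).round(3),a.max(0).round(3))
E
```

```text
11.4 tcp [ 0.6871 -0.0337  0.3003] y [0.908 0.419 0.001] z [ 0.001  0.    -1.   ] gp [ 0.6872 -0.0337  0.2463] q [-0.22  0.45  1.24  0.    1.45 -0.66] F [-1.3  0.1 -7.1] w 0.0225 59.4
12.2333 tcp [ 0.5575 -0.0223  0.2999] y [0.908 0.419 0.001] z [ 0.001  0.    -1.   ] gp [ 0.5576 -0.0223  0.2459] q [-0.26  0.12  1.65  0.    1.37 -0.69] F [-0.   0.  -6.6] w 0.0222 60.3
scene 0.72 531 [ 0.342 -0.34  -0.005] [0.593 0.011 0.237]
0.16 [ 0.558 -0.04   0.16 ] [0.586 0.003 0.165]
0.17 [ 0.549 -0.046  0.165] [0.587 0.005 0.175]
0.18 [ 0.541 -0.04   0.175] [0.589 0.007 0.185]
0.19 [ 0.543 -0.037  0.185] [0.59  0.007 0.194]
0.2 [ 0.545 -0.055  0.195] [0.591 0.007 0.205]
0.21 [ 0.534 -0.055  0.205] [0.593 0.011 0.215]
0.22 [ 0.532 -0.061  0.215] [0.593 0.008 0.225]
0.23 [ 0.542 -0.025  0.226] [ 0.579 -0.004  0.234]
top 0.64 507 [0.631 0.068 0.038] [0.701 0.145 0.119]
```

View pics/n2.png

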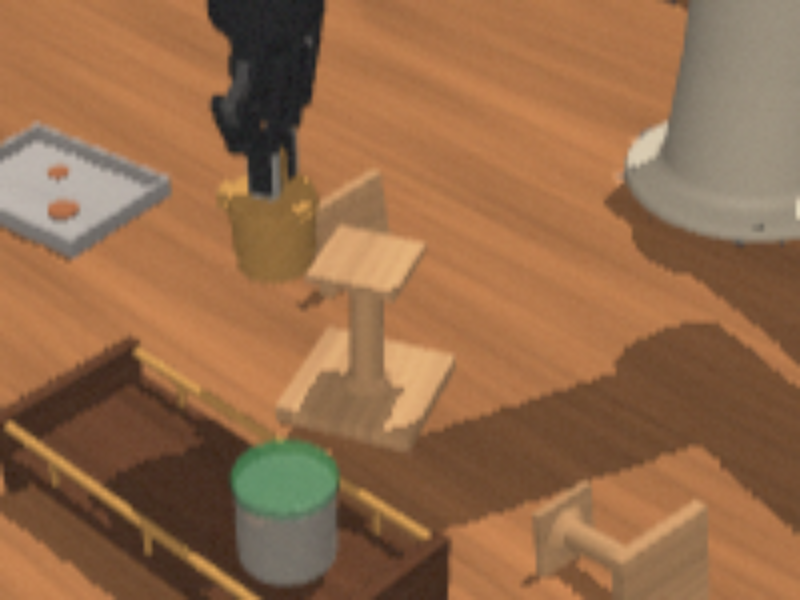

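The nest hangs upright near (275,235), and the pedestal's plate is at (365,260). I'll move over the plate.

```bash
python3 -m crank '[[[0,0,0,-0.2,0.02,0,15],[0,0,0,-0.45,0.04,0,15],[0,0,0,-0.5,0.04,0,15],[0,0,0,-0.45,0.04,0,15],[0,0,0,-0.3,0.02,-0.1,15],[0,0,0,-0.11,0.01,-0.1,15],[0,0,0,0,0,-0.1,15],[0,0,0,0,0,-0.1,15],[0,0,0,0,0,0,15],[0,0,0,0,0,0,15]]]' >/dev/null; python3 s.py
python3 - <<'E'
from h import *
s=snap("scene");W=world(s)
cv2.imwrite("pics/n3.png",cv2.resize(s["pixels"][140:260,210:370,::-1],(800,600)))
m=(s["depth"]>0)&(np.hypot(W[...,0]-.477,W[...,1]+.0155)<.06)
q=W[m]
for z in np.arange(.12,.21,.008):
    a=q[abs(q[:,2]-z)<.004]
    if len(a)>5: print(round(z,3),len(a),a.min(0).round(3),a.max(0).round(3))
E
```

```text
13.2667 tcp [ 0.4773 -0.0155  0.2844] y [0.908 0.419 0.001] z [ 0.001  0.    -1.   ] gp [ 0.4773 -0.0155  0.2304] q [-0.29 -0.08  1.89  0.    1.34 -0.72] F [ 0.3 -0.1 -6.3] w 0.0227 60.4
0.12 37 [ 0.428 -0.035  0.118] [0.522 0.03  0.124]
0.128 231 [ 0.429 -0.047  0.124] [0.523 0.031 0.131]
0.144 16 [ 0.472 -0.022  0.143] [0.505 0.009 0.148]
0.152 35 [ 0.465 -0.035  0.148] [0.509 0.01  0.156]
0.16 43 [ 0.459 -0.029  0.156] [0.509 0.013 0.164]
0.168 41 [ 0.468 -0.029  0.164] [0.509 0.011 0.171]
0.176 44 [ 0.462 -0.035  0.172] [0.51  0.013 0.18 ]
0.184 48 [ 0.463 -0.048  0.18 ] [0.512 0.015 0.188]
0.192 47 [ 0.466 -0.048  0.188] [0.514 0.016 0.196]
0.2 168 [ 0.45  -0.052  0.196] [0.513 0.017 0.204]
0.208 22 [ 0.455 -0.039  0.204] [0.506 0.008 0.211]
```

View pics/n3.png

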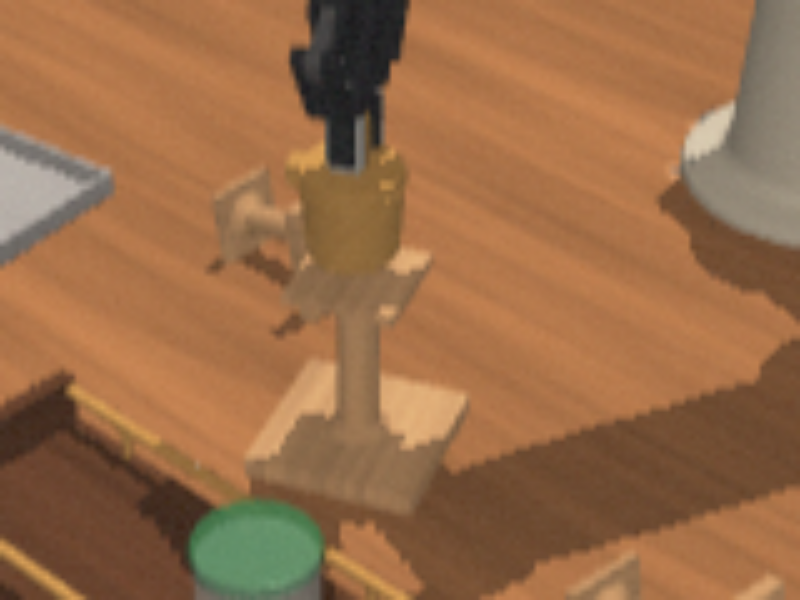

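The nest hangs centred over the plate, about 16 mm above it and within a few mm by measurement. I'll lower it slowly while watching the force.

```bash
python3 -m crank '[[[0,0,0,-0.025,0,-0.05,15],[0,0,0,-0.025,0,-0.05,15],[0,0,0,0,0,-0.05,15],[0,0,0,0,0,-0.05,15],[0,0,0,0,0,-0.05,15],[0,0,0,0,0,-0.05,15],[0,0,0,0,0,0,15],[0,0,0,0,0,0,15]]]' >/dev/null; python3 s.py
python3 -m crank '[[[0,0,0,0,0,-0.04,15],[0,0,0,0,0,0,15],[0,0,0,0,0,0,15]]]' >/dev/null; python3 s.py
python3 -m crank '[[[0,0,0,0,0,-0.03,15],[0,0,0,0,0,0,15],[0,0,0,0,0,0,15]]]' >/dev/null; python3 s.py
```

```text
13.9833 tcp [ 0.4748 -0.0154  0.2725] y [0.908 0.419 0.001] z [ 0.001  0.    -1.   ] gp [ 0.4749 -0.0154  0.2185] q [-0.29 -0.08  1.91  0.    1.31 -0.72] F [-0.1  0.3 -5.9] w 0.0221 60.4
14.2333 tcp [ 0.4749 -0.0155  0.2711] y [0.908 0.419 0.001] z [ 0.001  0.    -1.   ] gp [ 0.4749 -0.0154  0.2171] q [-0.29 -0.08  1.91  0.    1.31 -0.72] F [ 0.1 -0.1 -6. ] w 0.0222 60.4
14.4833 tcp [ 0.4748 -0.0154  0.2698] y [0.908 0.419 0.001] z [ 0.001  0.    -1.   ] gp [ 0.4749 -0.0154  0.2158] q [-0.29 -0.08  1.91  0.    1.31 -0.72] F [-1.  -0.1 -5.4] w 0.0224 60.4
```

```bash
for i in 1; do python3 -m crank '[[[0,0,0,0,0,-0.03,15],[0,0,0,0,0,0,15],[0,0,0,0,0,0,15]]]' >/dev/null; python3 s.py
python3 -m crank '[[[0,0,0,0,0,-0.02,15],[0,0,0,0,0,0,15],[0,0,0,0,0,0,15]]]' >/dev/null; python3 s.py; done
```

```text
14.7333 tcp [ 0.4748 -0.0154  0.2686] y [0.908 0.419 0.001] z [ 0.001  0.    -1.   ] gp [ 0.4749 -0.0154  0.2146] q [-0.29 -0.08  1.91  0.    1.31 -0.72] F [-0.7 -0.  -6. ] w 0.0224 60.3
14.9833 tcp [ 0.475  -0.0155  0.2682] y [0.908 0.419 0.001] z [ 0.001 -0.    -1.   ] gp [ 0.4751 -0.0155  0.2142] q [-0.29 -0.08  1.91  0.    1.31 -0.72] F [-0.3 -1.1 -3.2] w 0.0223 60.6
```

```bash
python3 -m crank '[[[0,0,0,0,0,-0.015,15],[0,0,0,0,0,0,15],[0,0,0,0,0,0,15]]]' >/dev/null; python3 s.py
python3 -m crank '[[[0,0,0,0,0,0,24],[0,0,0,0,0,0,28],[0,0,0,0,0,0,32],[0,0,0,0,0,0,40],[0,0,0,0,0,0,55],[0,0,0,0,0,0,85],[0,0,0,0,0,0,85],[0,0,0,0,0,0,85],[0,0,0,0,0,0,85]]]' 20 >/dev/null; python3 s.py
python3 -m crank '[[[0,0,0,0,0,0.2,85],[0,0,0,0,0,0.5,85],[0,0,0,0,0,0.8,85],[0,0,0,0,0,0.8,85],[0,0,0,0,0,0.8,85],[0,0,0,0,0,0,85],[0,0,0,0,0,0,85]]]' >/dev/null; python3 s.py
python3 - <<'E'
from h import *
s=snap("scene");W=world(s)
cv2.imwrite("pics/n4.png",cv2.resize(s["pixels"][140:260,210:370,::-1],(800,600)))
q=W[(s["depth"]>0)&(np.hypot(W[...,0]-.475,W[...,1]+.0155)<.08)]
for lo,hi in((.122,.131),(.138,.148),(.174,.184),(.202,.225),(.008,.02)):
    a=q[(q[:,2]>lo)&(q[:,2]<hi)]; r=cv2.minAreaRect(a[:,:2].astype(np.float32)*1000)
    print(lo,len(a),a.min(0).round(3),a.max(0).round(3),np.round(r[0],1),np.round(r[1],1))
E
```

```text
15.2333 tcp [ 0.4751 -0.0156  0.2681] y [0.908 0.419 0.002] z [ 0.002 -0.    -1.   ] gp [ 0.4752 -0.0156  0.2141] q [-0.29 -0.08  1.91  0.    1.3  -0.72] F [-4.3  0.1  1.4] w 0.0219 61.2
15.9833 tcp [ 0.4749 -0.0155  0.2673] y [0.908 0.419 0.001] z [ 0.001  0.    -1.   ] gp [ 0.475  -0.0154  0.2133] q [-0.29 -0.07  1.91  0.    1.3  -0.72] F [-0.2 -0.2  0.3] w 0.0851 0.0
16.5667 tcp [ 0.4757 -0.0157  0.3943] y [0.908 0.419 0.005] z [ 0.007 -0.001 -1.   ] gp [ 0.4761 -0.0157  0.3403] q [-0.29 -0.16  1.73  0.    1.56 -0.72] F [-0.1  0.8 -1. ] w 0.0854 0.0
0.122 186 [ 0.431 -0.047  0.122] [0.523 0.032 0.131] [478.1 -15.2] [74.8 73.7]
0.138 52 [ 0.46  -0.044  0.138] [0.506 0.012 0.148] [488.6 -10.7] [31.8 58.8]
0.174 84 [ 0.458 -0.051  0.174] [0.509 0.015 0.184] [487.7 -14.7] [46.1 69.3]
0.202 66 [ 0.465 -0.027  0.202] [ 0.49  -0.004  0.223] [477.7 -17.1] [26.2 20.1]
0.008 694 [ 0.405 -0.085  0.008] [0.55  0.056 0.02 ] [478.  -15.2] [116.6 111.2]
```

View pics/n4.png

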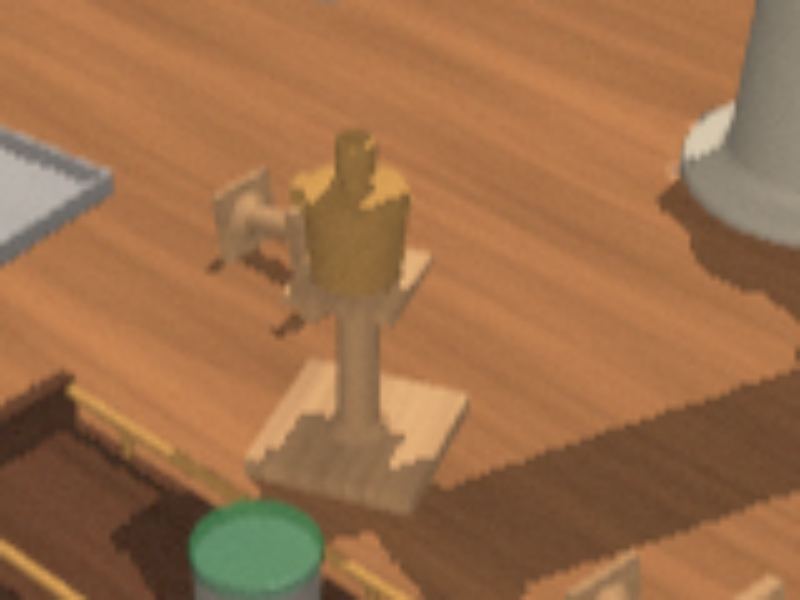

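The nest stands upright on the plate, with its knob at (355,150) and its base at (350,285). Its centre is within about 3 mm of the plate's, and the gripper is clear.

```bash
python3 -c "
from workcell import manip
print(manip.job_done())"
```

```text
the job is handed in; nothing more can be done
None
```

The largest pedestal is upright, the brass nest stands upright on it within about 3 mm of the plate's centre by camera, and the job is handed in; the jar and tray were not touched, and no verdict came back.

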